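Slide the loose cone bases into their nests on the gluing board

ROBOT

A 6-joint arm with a two-finger parallel gripper is mounted at the origin on the work surface. World frame = base frame: x ahead of the robot, y to its left, z up, the work surface at z = 0. Lengths are in mm, angles in rad, forces in N, time in s.
With the tool pointing down it reaches from about 350 to 775 mm from the base axis. Payload 7.3 kg.
Tool frame: the origin (TCP) lies at the very end of the fingers, on their centre line; the grasp point (between the pads) lies 19 mm behind it; z points along the fingers, y is the line along which they close (so a half turn about z gives the same grasp; the last joint's range is limited). The gripper opens to 92 mm and grips with 3 to 60 N. Pads are 19 mm wide; open, the fingers measure 130 mm over their backs; the gripper's body (75 mm by 190 mm) begins 47 mm behind the grasp point.
Start: joints at [-1.347, 0.342, 1.524, -0, 1.275, -0.146], TCP at [189.773, -489.521, 226.741] pointing down, gripper open.
Joint ranges: [-2.53, 2.53], [-0.77, 2.02], [0.04, 2.7], [-1, 4.14], [0.28, 2.66], [-3.11, 3.11]. Speed limits (rad/s): [2.57, 2.57, 3.14, 3.14, 3.14, 3.14].

INTERFACE

Orientations are given as [roll, pitch, yaw] about the fixed x, y, z axes, in that order (R = Rz(yaw) Ry(pitch) Rx(roll)).
In Python, from plant import bot gives the robot as it stands.
- The arm moves only by the tool apply_moves, never from a script. Its argument "motion" is text: rows parted by semicolons, each of 4 numbers parted by spaces: the shift along the tool's x, y, z in m, then the turn about the tool's z in degrees. A call has 1 to 8 rows; each row shifts and turns the commanded pose from where the row before left it, along the tool's axes as they then stand; what a row does not reach is not made up. A row lasts 1/8 s, in which the tool goes at most 62.5 mm and 10.7 degrees, less where a joint would pass 70% of its speed; a pose out of reach is approached as far as the arm can. A call with a gripper value outside its range is refused whole. "fingers" is the opening, from -1 (shut) to 1 (fully open), set as the call begins (left out, the last holds). The fingers move at their own pace and stop on an object; the grip force is fixed at half the most. Time passes only in rows, so rows that do not move let the fingers close. It gives the time, the measured TCP pose, the force, the opening and the grip force at its end, in the units of the state.
- bot.get_obs(): the state, without advancing time (a new reading comes with each control period).
- bot.capture(name): name is "scene" or "side" or "wrist"; returns a dict with "img" (400x640x3 uint8, blue, green, red), "range_z" (400x640 float32, mm along the optical axis (not along the pixel's ray), 0 where there is no reading), "fx", "fy", "cx", "cy" (pixels), "D" ([k1, k2, p1, p2, k3] as OpenCV has them; the pictures are not rectified), "world_from_camera" (4x4, takes a point from camera to world coordinates); the wrist camera has in their place "mount" (4x4, takes a point from camera to tool coordinates, whose origin is the TCP and whose axes are the flange's). Camera axes: x right, y down, z forward; pixel columns grow to the right and rows downward; lengths in mm; the calibration is good to about 2 mm. A picture is of the moment at which its call begins: read the wrist's pose just before it.
- bot.close_job(): hands the job in; it is judged then, once.
Trained networks look in a picture, given as the dict that the camera call returned (one of the last four; its "shot" number tells which), for a name from the list of things; names that differ only in an ending like _2 or _b are one class to them, and where a whole thing is asked for, a point or a joint stands for the part that bears it (a point fixed in the world has none). Each returns a list of dicts, best first, with "p" (0 to 1); they miss things now and then, are a little off and sometimes report something else, mostly with a low value. They report only what shows in the picture. A call takes as long as a camera call. They do not tell look-alikes from the thing itself.
- bot.cut_out(picture, thing): "pixels" (400x640 bool, what is visible of it) and "point" ([column, row] in pixels, amid what is visible of it).
The state is a dict: "time": time; "joint_positions": joint angles; "dq": joint speeds; "tau": joint torques, N m; "tool_pos": TCP position; "tcp_rot": TCP orientation; "contact_force": force on the tool from outside, world axes, zero at the start; "moment": the same for the moment, N m; "grip_width": finger opening in mm; "finger_force": force on a finger pad.
Only numpy, scipy, OpenCV 4.12 (cv2) and the standard library are available. Lean on these libraries where they do the work, as an engineer would, in place of code of your own. Each camera call takes 0.05 s, during which the arm holds its last target. There are 200 camera calls.

TASK

Two painted wooden bases lie loose on the plywood gluing board. With the fingertips, slide each one across the board, without picking it up, until it drops into the empty nest next to the finished cone of its own colour (yellow beside the yellow cone, coral red beside the coral red cone), and make sure both lie flat and fully down, level with the board. Leave the finished cones, the glue bottle and the jar undisturbed.

Things in the scene. Friction and masses are not known exactly. Their poses are not given: they have to be found in the camera images.
- board: Fixed plywood board 240 (its x) x 400 mm (y), 18 mm thick, in a 330 x 457 mm baking pan. Origin: on the table under its centre; z up, x away from the robot at yaw 0. Flat top at z = 20 mm, pan rim at 28. Four round nests at x = +55, y = +150, +50, -50, -150 mm: 63 mm wide, 8 mm deep, flat dark floor, upright wall. Outer nests hold finished cones, middle ones are empty; the bases lie at x < 0.
- nest_left (a point): Centre of the mouth of the empty nest at board y = +50 mm, level with the board's top (its floor is 8 mm below). Axes as the board's. Its neighbour at board y = +150 mm holds a finished cone.
- nest_right (a point): Centre of the mouth of the empty nest at board y = -50 mm, level with the board's top (its floor is 8 mm below). Axes as the board's. Its neighbour at board y = -150 mm holds a finished cone.
- base_yellow: Loose flat yellow painted wooden disc, 60 mm diameter, 8 mm thick, about 18 g, lying flat on the board. Origin: centre of its underside; z up through its thickness. It slides easily when pushed at its edge. Seated in a nest its top is level with the board's top.
- base_coral: Loose flat coral red painted wooden disc, same size, weight and origin as the yellow one.
- cone_yellow: Finished yellow cone glued on its own 60 mm base, standing loose in one of the two outer nests (either one). Base 8 mm thick; cone above it 54 mm across its foot, 100 mm tall; white bead cluster 32 mm across on its tip; 121 mm over all. Origin: centre of the base's underside, 8 mm below the board's top.
- cone_coral: Finished coral red cone, same size and origin, in the other outer nest.
- glue: White glue bottle with an orange cap, 52 mm diameter, 150 mm tall, standing on the table beside the pan (left or right). Origin: centre of its underside.
- jar: Amber glass jar with a metal lid, 60 mm diameter, 85 mm tall, standing on the table on the other side of the pan. Origin: centre of its underside.
Mind the look-alikes: they are no part of the job. What is meant by the cone_yellow is not purple, and is the smaller of those in its own colour.

How it is judged (in metres and radians):
At the end, for the whole second after the job is handed in: Each base lies at rest in the empty nest next to the cone of its own colour: within 4 mm of the nest's centre, its underside 6.5 to 9.5 mm below the board's top, tilted less than 0.04 rad and not turned over; both cones stand upright in their nests (tilt under 0.06 rad) (horizontal distance between base_yellow and cone_yellow below 0.108 m and horizontal distance between base_coral and cone_coral below 0.108 m and z of base_yellow in the frame of nest_left between -0.0095 and -0.0065 m and z of base_coral in the frame of nest_right between -0.0095 and -0.0065 m and ((horizontal distance between base_yellow and nest_left below 0.004 m and horizontal distance between base_coral and nest_right below 0.004 m) or (horizontal distance between base_yellow and nest_right below 0.004 m and horizontal distance between base_coral and nest_left below 0.004 m)) and angle between each of base_yellow, base_coral's own z axis and vertical below 0.04 rad and linear speed of each of base_yellow, base_coral below 0.02 m/s and angle between each of cone_yellow, cone_coral's own z axis and vertical below 0.06 rad); the robot touches nothing.
It fails at once if a base is lifted off the board (its underside centre more than 9 mm above the board's top) (z of any of base_yellow, base_coral in the frame of nest_left above 0.009 m).
It fails at once if a finished cone is knocked (moved more than 8 mm or tilted more than 0.2 rad) (distance of any of cone_yellow, cone_coral from where it was at the start of the episode above 0.008 m or angle between any of cone_yellow, cone_coral's own z axis and vertical above 0.2 rad).
It fails at once if the glue bottle or the jar is moved more than 15 mm or tipped (distance of any of glue, jar from where it was at the start of the episode above 0.015 m or angle between any of glue, jar's own z axis and vertical above 0.3 rad).
It also fails if it takes over 67 s, if anything falls off the work surface, if the arm or the gripper's body presses on something with over 40 N, if the wrist force passes 120 N, or if a joint passes its speed limit or range.

## Working session

There is one attempt and no reset: what is moved stays moved. The work goes in short steps, Python scripts to look and compute and a tool call to move; the robot and the scene stay as the last step left them, time stands still between calls to the robot, and variables do not carry over. Pictures are saved under pics/ and viewed, at most 10 in all, crops included, and the job is handed in when it is done.

Besides the shell and the picture viewer there is one more tool, called after "Emit:" as name(argument=value, ...) on one line, values as JSON. apply_moves: Moves the arm, as the interface text tells. Its arguments: {"type":"object","properties":{"motion":{"type":"string"},"fingers":{"type":"number"}},"required":["motion"]}

```bash
mkdir -p pics; ls
python3 - <<'E'
from plant import bot
import cv2,numpy as np
o=bot.get_obs();print(o)
a=bot.capture("scene");b=bot.capture("side")
cv2.imwrite("pics/scene.png",a["img"]);cv2.imwrite("pics/side.png",b["img"])
for n,c in(("scene",a),("side",b)):
  print(n,np.round(c["world_from_camera"],3).tolist())
  for t in["base_yellow","base_coral","cone_yellow","cone_coral","board","glue","jar"]:
    print(t,[(round(r["p"],2),np.round(r["point"]).tolist(),int(r["pixels"].sum())) for r in bot.cut_out(c,t)][:4])
E
```

```text
pics
{'time': 0.0, 'joint_positions': array([-1.34700860e+00,  3.42783159e-01,  1.52501264e+00,  1.62181157e-06,
        1.27536706e+00, -1.45975268e-01]), 'dq': array([-0.00013514,  0.00061632, -0.00069298, -0.00047313,  0.00030518,
        0.00031271]), 'tau': array([-1.18080094e-03, -4.31246817e+01, -2.44216669e+01,  7.16469996e-02,
        5.60376188e-02, -1.21713188e-04]), 'tool_pos': array([ 189.67674104, -489.11431656,  226.015111  ]), 'tcp_rot': array([-3.14003937e+00, -2.29932548e-04,  3.69762343e-01]), 'contact_force': array([ 0.38597724, -0.08313978, -0.24515639]), 'moment': array([-0.00418952, -0.021738  ,  0.02102908]), 'finger_force': 0.0, 'grip_width': 91.97573242860791}
scene [[-0.474, 0.518, -0.712, 1521.975], [0.881, 0.282, -0.38, 440.213], [0.004, -0.807, -0.59, 766.996], [0.0, 0.0, 0.0, 1.0]]
base_yellow [(0.46, [366.0, 195.0], 102)]
base_coral [(0.6, [334.0, 172.0], 182)]
cone_yellow [(0.96, [366.0, 210.0], 480), (0.89, [320.0, 252.0], 1199), (0.84, [469.0, 201.0], 1030), (0.53, [346.0, 198.0], 9321)]
cone_coral [(0.84, [290.0, 172.0], 450)]
board [(0.64, [344.0, 202.0], 9621)]
glue [(0.63, [483.0, 230.0], 857)]
jar [(0.93, [241.0, 150.0], 439)]
side [[-0.99, -0.088, 0.114, 557.736], [-0.143, 0.694, -0.706, 673.028], [-0.017, -0.715, -0.699, 724.903], [0.0, 0.0, 0.0, 1.0]]
base_yellow [(0.43, [330.0, 370.0], 1375)]
base_coral [(0.65, [403.0, 191.0], 290)]
cone_yellow [(0.91, [249.0, 218.0], 1074), (0.84, [325.0, 242.0], 735), (0.7, [411.0, 354.0], 2465), (0.21, [371.0, 225.0], 16741)]
cone_coral [(0.58, [362.0, 159.0], 529)]
board [(0.63, [367.0, 224.0], 16711)]
glue [(0.64, [334.0, 372.0], 1427)]
jar [(0.72, [379.0, 121.0], 544)]
```

View pics/scene.png

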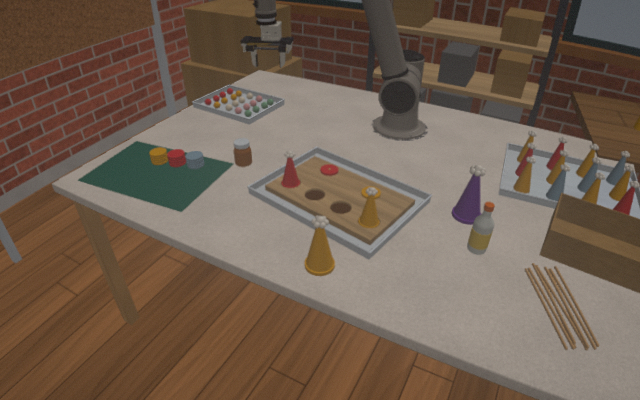

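View pics/side.png

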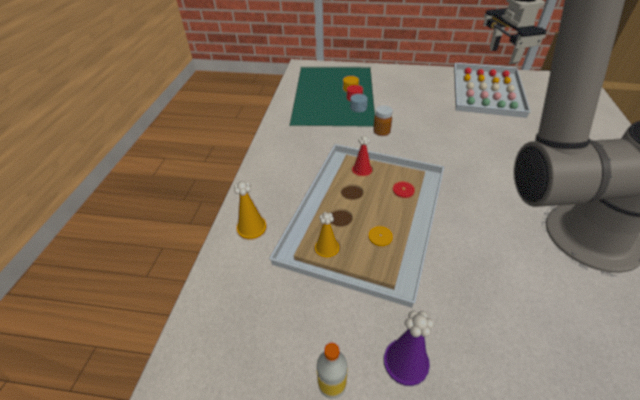

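The pictures show a yellow cone on the board at side pixel (327,235) and a coral cone at (362,158). The empty nests are at (342,218) and (352,192). The yellow base is at (380,236) and the coral base at (403,190). The big yellow and purple cones are off the board, so they are look-alikes.

```bash
cat > h.py <<'E'
import cv2,numpy as np
from scipy.spatial.transform import Rotation as R
def wfc(c,o=None):
    if "world_from_camera" in c: return np.array(c["world_from_camera"])
    T=np.eye(4);T[:3,:3]=R.from_euler("xyz",o["tcp_rot"]).as_matrix();T[:3,3]=o["tool_pos"]
    return T@np.array(c["mount"])
def ray(c,uv,z,o=None):
    K=np.array([[c["fx"],0,c["cx"]],[0,c["fy"],c["cy"]],[0,0,1]])
    p=cv2.undistortPoints(np.array(uv,float).reshape(-1,1,2),K,np.array(c["D"],float)).reshape(-1,2)
    T=wfc(c,o);d=np.c_[p,np.ones(len(p))]@T[:3,:3].T;t=(z-T[2,3])/d[:,2]
    return (T[:3,3]+d*t[:,None])[:,:2]
def blobs(c,kind,minA=80):
    h=cv2.cvtColor(c["img"],cv2.COLOR_BGR2HSV);H,S,V=cv2.split(h)
    m={"yellow":(H>14)&(H<28)&(S>190)&(V>90),"coral":((H<6)|(H>172))&(S>150)&(V>90),"dark":(V<95)&(V>20)&(S>60)&(H<25)}[kind].astype(np.uint8)
    m=cv2.morphologyEx(m,cv2.MORPH_CLOSE,np.ones((3,3)))
    cs,_=cv2.findContours(m,cv2.RETR_EXTERNAL,cv2.CHAIN_APPROX_NONE)
    return [q.reshape(-1,2) for q in cs if cv2.contourArea(q)>minA]
def report(c,o=None,minA=80):
    for k,z in(("yellow",28),("coral",28),("dark",20)):
        for q in blobs(c,k,minA):
            w=ray(c,q,z,o).astype(np.float32);(cc,s,a)=cv2.fitEllipse(w);ce,r=cv2.minEnclosingCircle(w)
            print(k,"px",q.mean(0).round().tolist(),"ell",np.round(cc,1).tolist(),np.round(s,1).tolist(),"circ",np.round(ce,1),round(r,1))
E
python3 - <<'E'
from plant import bot
from h import *
c=bot.capture("side");report(c)
print(ray(c,[[355,152],[441,163],[413,303],[277,262],[355,152]],28).round())
for t in["glue","jar"]:
    print(t,ray(c,[bot.cut_out(c,t)[0]["point"]],60).round())
w=bot.capture("wrist");print(np.round(w["mount"],3).tolist(),w["fx"],w["cx"],w["cy"])
E
```

```text
yellow px [332.0, 388.0] ell [589.1, 442.6] [22.9, 35.2] circ [589.3 440.3] 20.3
yellow px [380.0, 236.0] ell [519.0, 93.5] [55.2, 58.8] circ [519.3  93.4] 30.3
yellow px [327.0, 242.0] ell [643.6, 129.7] [51.7, 96.8] circ [644.3 123.4] 47.7
yellow px [249.0, 218.0] ell [846.7, 81.1] [61.7, 156.6] circ [849.2  66.8] 77.5
yellow px [384.0, 125.0] ell [525.8, -374.5] [40.2, 92.0] circ [ 524.2 -371.8] 44.3
yellow px [350.0, 82.0] ell [663.9, -653.9] [52.3, 105.4] circ [ 667.7 -646.5] 57.0
coral px [403.0, 189.0] ell [463.8, -75.8] [54.9, 59.1] circ [463.4 -75.8] 30.5
coral px [362.0, 162.0] ell [581.3, -172.8] [48.3, 141.2] circ [ 584.2 -188.9] 70.6
coral px [353.0, 91.0] ell [644.1, -586.2] [50.4, 98.6] circ [ 642.1 -576.4] 52.3
dark px [341.0, 218.0] ell [618.6, 41.3] [48.6, 52.0] circ [619.9  42. ] 28.1
dark px [352.0, 192.0] ell [600.4, -55.5] [46.8, 56.5] circ [601.6 -58.6] 29.0
dark px [377.0, 125.0] ell [547.0, -382.6] [22.6, 104.1] circ [ 547.3 -386.7] 52.9
dark px [633.0, 107.0] ell [-322.6, -598.3] [43.1, 232.5] circ [-332.8 -602.4] 128.1
dark px [552.0, 48.0] ell [-145.2, -965.3] [27.8, 760.2] circ [ -198.2 -1127.6] 290.5
dark px [502.0, 25.0] ell [-19.3, -1248.3] [112.1, 337.9] circ [  -33.5 -1340.6] 115.2
dark px [622.0, 41.0] ell [-616.4, -1386.7] [81.5, 1074.7] circ [ -575.8 -1286.4] 546.3
[[ 607. -221.]
 [ 355. -200.]
 [ 446.  263.]
 [ 747.  201.]
 [ 607. -221.]]
glue [[589. 432.]]
jar [[ 536. -350.]]
[[-0.0, -0.96, -0.279, 73.867], [1.0, 0.0, -0.001, 0.661], [0.001, -0.279, 0.96, -157.758], [0.0, 0.0, 0.0, 1.0]] 359.64293902434616 322.2613322267509 198.54352830175725
```

Emit:
apply_moves(motion="0.044 -0.0306 0 0;0.044 -0.0306 0 0;0.044 -0.0306 0 0;0.044 -0.0306 0 0;0.044 -0.0306 0 0;0.044 -0.0306 0 0;0.044 -0.0306 0 0;0.044 -0.0306 0 0", fingers=0.52)

```text
time: 2.0
tool_pos: [430.4, -132.5, 227.0]
tcp_rot: [3.141, -0.001, 0.37]
contact_force: [1.0, -0.4, 0.2]
grip_width: 69.4
finger_force: 0.0
```

Emit:
apply_moves(motion="0.044 -0.0306 0 0;0.044 -0.0306 0 0;0.044 -0.0306 0 0;0.044 -0.0306 0 0;0 0 0 -10;0 0 0 -10;0 0 0 -10;0 0 0 -10")

```text
time: 3.0
tool_pos: [549.4, 43.8, 226.6]
tcp_rot: [-3.142, 0.0, 1.074]
contact_force: [-0.4, -0.4, -0.2]
grip_width: 69.5
finger_force: 0.0
```

Emit:
apply_moves(motion="0 0 0 -10;0 0 0 -9;0 0 0 0;0 0 0 0")

```text
time: 3.5
tool_pos: [549.4, 43.7, 226.7]
tcp_rot: [3.142, 0.0, 1.396]
contact_force: [-0.4, -0.3, -0.7]
grip_width: 69.9
finger_force: 0.0
```

Run:
```python
from plant import bot
from h import *
o=bot.get_obs();print(o["time"],o["tool_pos"],o["tcp_rot"],o["grip_width"])
c=bot.capture("wrist");cv2.imwrite("pics/w1.png",c["img"]);report(c,o,300)
```

```text
3.5 [549.37863123  43.67059225 226.69314563] [3.14154201e+00 7.41079537e-05 1.39648058e+00] 69.93701859371222
coral px [378.0, 331.0] ell [578.0, -153.6] [47.4, 61.7] circ [ 578.3 -155.5] 30.9
dark px [435.0, 349.0] ell [631.2, -187.6] [46.6, 422.6] circ [ 648.  -207.3] 227.2
dark px [169.0, 300.0] ell [351.5, -75.9] [27.4, 85.7] circ [349.3 -75. ] 43.1
dark px [381.0, 254.0] ell [593.3, -61.2] [47.6, 63.8] circ [598.9 -63.2] 31.3
dark px [391.0, 165.0] ell [619.0, 35.3] [59.1, 60.9] circ [619.2  34.8] 31.0
```

View pics/w1.png

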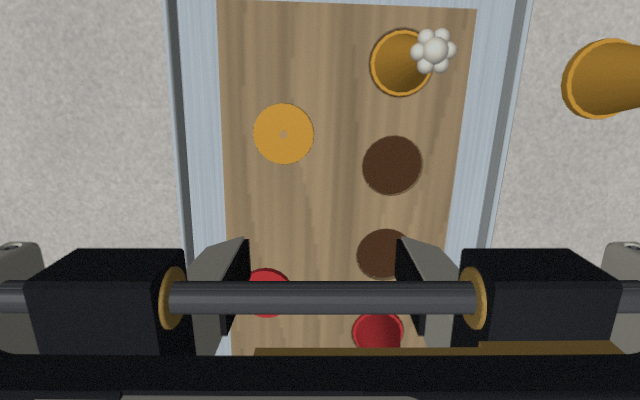

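The wrist view shows the yellow base at (283,134), the left nest at (391,165), the right nest at (385,254), partly hidden, and the yellow cone's base at (401,63). The coral base is mostly behind the gripper at (265,293).

```bash
sed -i 's/(H>14)&(H<28)&(S>190)&(V>90)/(H>12)\&(H<28)\&(S>185)\&(V>90)/' h.py
python3 - <<'E'
from plant import bot
from h import *
o=bot.get_obs();c=bot.capture("wrist")
h=cv2.cvtColor(c["img"],cv2.COLOR_BGR2HSV);print(h[125:128,270],h[10:12,270],h[180,290])
for v in(28,):
  print(ray(c,[[283,134],[265,293]],28,o).round(1),ray(c,[[391,165],[385,254]],20,o).round(1))
for t in["base_yellow","cone_yellow"]:
  for r in bot.cut_out(c,t)[:3]:
    q=max(cv2.findContours(r["pixels"].astype(np.uint8),0,cv2.CHAIN_APPROX_NONE)[0],key=len).reshape(-1,2)
    w=ray(c,q,28,o).astype(np.float32);print(t,r["p"],r["point"],cv2.fitEllipse(w))
# board long edges: left edge, right edge by hand
print(ray(c,[[220,20],[229,240],[474,20],[455,200]],20,o).round(1))
E
```

```text
[[ 19 175 191]
 [ 19 172 190]
 [ 20 175 188]] [[ 18  86 142]
 [ 18  83 144]] [ 16  82 137]
[[516.5  86.7]
 [460.9 -82.3]] [[618.4  35.9]
 [599.9 -62. ]]
base_yellow 0.83 [285.0, 133.2] ((516.94775390625, 86.73334503173828), (58.18673324584961, 58.72296905517578), 147.97764587402344)
base_yellow 0.44 [376.7, 334.1] ((578.6544189453125, -154.15966796875), (48.601417541503906, 63.29154586791992), 74.9603271484375)
cone_yellow 0.98 [602.3, 79.6] ((825.9159545898438, 84.37712097167969), (73.75628662109375, 81.13034057617188), 63.110931396484375)
cone_yellow 0.68 [409.6, 62.1] ((646.4072265625, 133.0519561767578), (54.2705078125, 80.30012512207031), 101.22399139404297)
cone_yellow 0.58 [282.7, 132.6] ((516.813232421875, 87.07844543457031), (57.310523986816406, 58.374820709228516), 68.734375)
[[479.1 198.8]
 [434.1 -16.1]
 [711.  158.2]
 [680.7 -13.1]]
```

Emit:
apply_moves(motion="0 0 0 8.4;0 0 0 8.4;0.026 -0.048 0 0;0 0 0.055 0;0 0 0.055 0;0 0 0.055 0;0 0 0 0;0 0 0 0", fingers=0.65)

```text
time: 4.7
tool_pos: [519.4, 88.4, 63.5]
tcp_rot: [3.139, -0.001, 1.106]
contact_force: [-0.1, -0.3, 0.4]
grip_width: 75.7
finger_force: 0.0
```

Run:
```python
from plant import bot
from h import *
o=bot.get_obs();print(o["time"],o["tool_pos"],o["tcp_rot"],o["grip_width"])
c=bot.capture("wrist");s=bot.capture("side")
cv2.imwrite("pics/w2.png",np.hstack([c["img"][:,120:520],cv2.resize(s["img"][130:330,280:480],(400,400),interpolation=cv2.INTER_CUBIC)]))
for r in bot.cut_out(c,"base_yellow")[:2]:
    q=max(cv2.findContours(r["pixels"].astype(np.uint8),0,cv2.CHAIN_APPROX_NONE)[0],key=len).reshape(-1,2)
    w=ray(c,q,28,o).astype(np.float32);print(r["p"],r["point"],cv2.fitEllipse(w))
```

```text
4.7 [519.42906964  88.43816398  63.46913927] [ 3.13930913e+00 -1.12473823e-03  1.10592371e+00] 75.72782352577408
0.59 [319.8, 226.2] ((517.2157592773438, 87.45057678222656), (59.05342483520508, 60.86948013305664), 151.0410614013672)
```

View pics/w2.png

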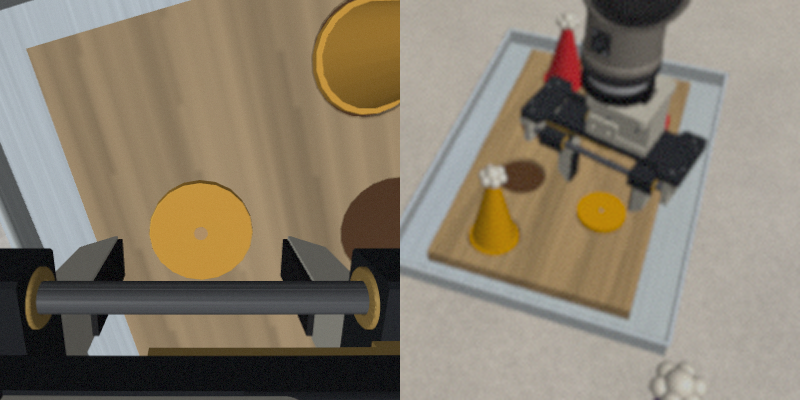

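Emit:
apply_moves(motion="-0.0015 -0.0015 0 0;0 0 0.02 0;0 0 0.015 0;0 0 0.006 0;0 0 0 0;0 0 0 0")

```text
time: 5.6
tool_pos: [516.3, 87.8, 20.9]
tcp_rot: [3.141, -0.0, 1.106]
contact_force: [-0.2, -0.7, -0.0]
grip_width: 75.7
finger_force: 0.0
```

Emit:
apply_moves(motion="0 0 0 0;0 0 0 0;0 0.01 0 0;0 0.01 0 0;0 0.01 0 0;0 0.01 0 0;0 0.005 0 0;0 0 0 0", fingers=0.43)

```text
time: 6.6
tool_pos: [556.6, 67.4, 20.6]
tcp_rot: [3.142, 0.0, 1.106]
contact_force: [-0.1, 0.1, 0.4]
grip_width: 65.7
finger_force: 0.0
```

```bash
cat >> h.py <<'E'
def look(bot,name,f):
    o=bot.get_obs();print(o["time"],o["tool_pos"].round(1),o["tcp_rot"].round(3),o["grip_width"].round(1),o["contact_force"].round(1))
    c=bot.capture("wrist")
    if f: cv2.imwrite(f,c["img"])
    for r in bot.cut_out(c,name)[:2]:
        q=max(cv2.findContours(r["pixels"].astype(np.uint8),0,cv2.CHAIN_APPROX_NONE)[0],key=len).reshape(-1,2)
        w=ray(c,q,28,o).astype(np.float32);print(r["p"],r["point"],cv2.minEnclosingCircle(w),cv2.fitEllipse(w))
    for q in blobs(c,"dark",300):
        if 60<q[:,1].mean()<270:
            print("dark",q.mean(0),cv2.minEnclosingCircle(ray(c,q,20,o).astype(np.float32)))
E
python3 - <<'E'
from plant import bot
from h import *
look(bot,"base_yellow","pics/w3.png")
E
```

```text
Traceback (most recent call last):
  File "h.py", line 24, in look
    o=bot.get_obs();print(o["time"],o["tool_pos"].round(1),o["tcp_rot"].round(3),o["grip_width"].round(1),o["contact_force"].round(1))
                                                                                 ^^^^^^^^^^^^^^^^^^^^^
AttributeError: 'float' object has no attribute 'round'
```

```bash
sed -i 's/o\["grip_width"\].round(1)/round(o["grip_width"],1)/' h.py
python3 - <<'E'
from plant import bot
from h import *
look(bot,"base_yellow","pics/w3.png")
E
```

```text
6.6 [556.6  67.4  20.6] [3.142 0.    1.106] 65.7 [-0.1  0.1  0.4]
dark [485.3045977  232.13505747] ((628.1549072265625, 37.607269287109375), 35.90792465209961)
```

View pics/w3.png

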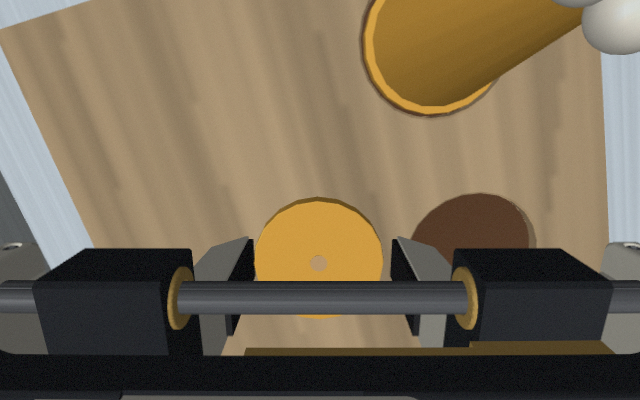

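The yellow base sits between the pads with its centre near (319,262). The nest ahead has its far edge at about (477,193).

Run:
```python
from plant import bot
from h import *
o=bot.get_obs();c=bot.capture("wrist")
Rm=R.from_euler("xyz",o["tcp_rot"]).as_matrix()
def tool(uv,z):
    w=ray(c,uv,z,o);return (np.c_[w,np.full(len(w),z)]-o["tool_pos"])@Rm
print(tool([[318,197],[254,262],[383,262],[319,262]],28).round(1)); print(tool([[477,193],[413,240],[530,240],[420,220]],20).round(1))
h=c["img"].astype(int);
m=[q for q in blobs(c,"dark",300) if 60<q[:,1].mean()<270][0]
print(m[:,1].min(),m[m[:,1]==m[:,1].min()])
# circle fit with r=31.5 on the upper-rim contour points (in tool frame)
from scipy.optimize import least_squares
u=m[(m[:,1]<236)];p=tool(u,20)[:,:2]
f=least_squares(lambda x:np.hypot(*(p-x).T)-31.5,p.mean(0)-[20,0],loss="soft_l1");print(f.x,np.abs(f.fun).mean())
```

```text
[[ 30.8  -2.4  -7.4]
 [ -0.2 -31.9  -7.4]
 [ -0.2  27.3  -7.4]
 [ -0.2  -2.1  -7.4]]
[[30.5 70.2  0.6]
 [ 7.4 42.5  0.6]
 [ 7.3 98.4  0.5]
 [17.4 45.   0.6]]
194 [[474 194]
 [487 194]
 [486 194]
 [485 194]
 [484 194]
 [483 194]
 [482 194]
 [481 194]
 [480 194]
 [479 194]
 [478 194]
 [477 194]
 [476 194]
 [475 194]]
[-1.9627862  71.05103436] 0.6725323127594943
```

Emit:
apply_moves(motion="0 0.006 -0.001 0;-0.0003 0.01 0 0;-0.0003 0.01 0 0;-0.0003 0.01 0 0;-0.0003 0.01 0 0;-0.0003 0.01 0 0;-0.0002 0.006 0 0;0 0 0 0")

```text
time: 7.75
tool_pos: [611.3, 38.1, 21.6]
tcp_rot: [3.141, 0.0, 1.106]
contact_force: [-0.3, -0.5, 0.2]
grip_width: 65.6
finger_force: 0.0
```

Emit:
apply_moves(motion="0 0.004 0 0;0 0.004 0 0;0 0.003 0 0;0 0.003 0 0;0 0 0 0;0 0 0 0;0 0 0 0;0 0 0 0")

```text
time: 8.75
tool_pos: [623.5, 32.1, 21.7]
tcp_rot: [3.142, 0.0, 1.106]
contact_force: [0.5, 1.3, 0.4]
grip_width: 65.6
finger_force: 0.0
```

Run:
```python
from plant import bot
from h import *
look(bot,"base_yellow","pics/w4.png")
```

```text
8.75 [623.5  32.1  21.7] [3.142 0.    1.106] 65.6 [0.5 1.3 0.4]
0.63 [315.2, 240.9] ((622.1143188476562, 38.984107971191406), 28.55889320373535) ((623.9246826171875, 42.546897888183594), (46.60225296020508, 58.23124313354492), 63.427764892578125)
dark [270.00639659  75.53731343] ((640.6064453125, 131.09117126464844), 30.872034072875977)
```

View pics/w4.png

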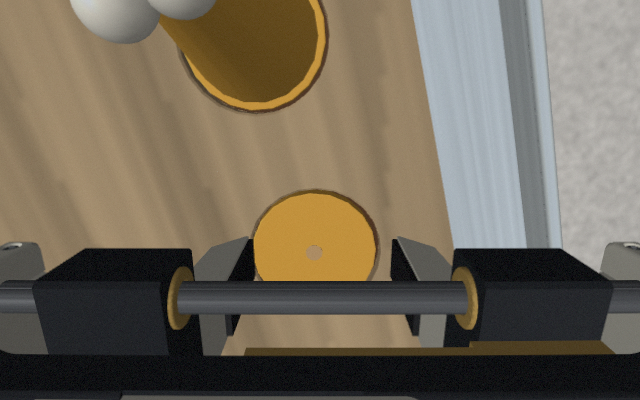

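Emit:
apply_moves(motion="0 0 -0.04 0;0 0 -0.04 0;0 0 -0.04 0;0 0 0 -8.7;0 0 0 -8.7;0 0 0 -8.7;0 0 0 -8.7;0 0 0 0")

```text
time: 9.85
tool_pos: [623.4, 32.1, 141.7]
tcp_rot: [-3.142, 0.0, 1.712]
contact_force: [0.7, -0.4, -0.0]
grip_width: 65.3
finger_force: 0.0
```

Emit:
apply_moves(motion="-0.0222 -0.044 0 0;-0.0222 -0.044 0 0;-0.0222 -0.044 0 0;-0.0222 -0.044 0 0;0 0 0 0;0 0 0.03 0;0 0 0.03 0;0 0 0 0", fingers=0.65)

```text
time: 10.85
tool_pos: [461.3, -80.2, 80.3]
tcp_rot: [-3.138, -0.002, 1.712]
contact_force: [-0.1, 0.8, 0.2]
grip_width: 76.1
finger_force: 0.0
```

Run:
```python
from plant import bot
from h import *
look(bot,"base_coral","pics/w5.png")
s=bot.capture("side");report(s,minA=100)
cv2.imwrite("pics/w5.png",np.hstack([bot.capture("wrist")["img"][:,120:520],cv2.resize(s["img"][130:330,280:480],(400,400),interpolation=cv2.INTER_CUBIC)]))
```

```text
10.85 [461.3 -80.2  80.3] [-3.138e+00 -2.000e-03  1.712e+00] 76.1 [-0.1  0.8  0.2]
0.68 [323.5, 223.2] ((460.0693359375, -83.47128295898438), 30.66115951538086) ((460.8067321777344, -83.37002563476562), (58.21986770629883, 59.968997955322266), 8.01931381225586)
dark [534.04142012 221.34615385] ((594.127685546875, -68.33540344238281), 37.5649299621582)
yellow px [331.0, 387.0] ell [592.9, 430.7] [42.9, 46.9] circ [591.5 438.1] 22.1
yellow px [331.0, 351.0] ell [598.8, 383.6] [23.7, 28.4] circ [598.5 383.6] 14.5
yellow px [327.0, 242.0] ell [643.5, 129.8] [51.7, 97.1] circ [643.2 123.3] 48.0
yellow px [341.0, 217.0] ell [618.2, 47.0] [49.4, 55.3] circ [620.3  47.5] 28.8
yellow px [249.0, 218.0] ell [846.8, 81.4] [62.2, 157.6] circ [852.   68.6] 78.0
yellow px [384.0, 125.0] ell [524.8, -378.6] [41.2, 87.8] circ [ 522.8 -373.9] 43.4
yellow px [350.0, 82.0] ell [663.9, -654.8] [52.9, 106.6] circ [ 667.7 -646.5] 57.0
coral px [403.0, 189.0] ell [463.6, -75.6] [55.5, 58.7] circ [463.5 -75.7] 30.5
coral px [362.0, 162.0] ell [581.4, -172.3] [48.6, 140.9] circ [ 585.3 -188.7] 70.4
coral px [353.0, 91.0] ell [644.6, -586.3] [51.4, 98.4] circ [ 640.2 -576.6] 53.1
dark px [352.0, 192.0] ell [600.4, -55.8] [46.8, 55.3] circ [600.6 -55.6] 28.0
dark px [560.0, 58.0] ell [-194.3, -989.1] [138.6, 408.0] circ [ -170.6 -1054.8] 210.8
dark px [613.0, 49.0] ell [-472.3, -1286.6] [226.4, 1472.5] circ [ -525.6 -1151.4] 664.2
```

View pics/w5.png

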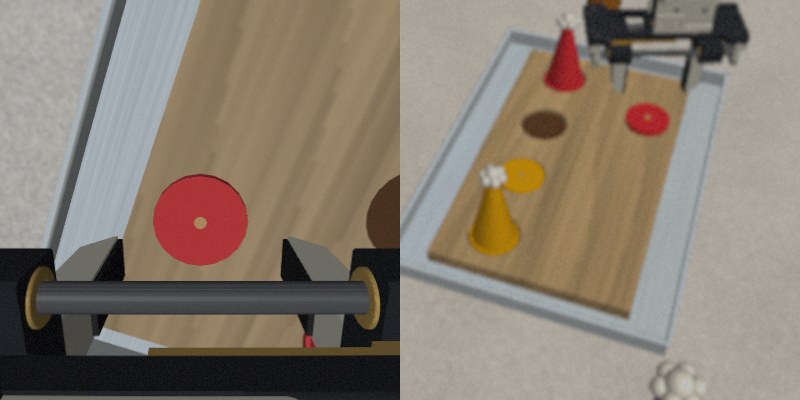

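The yellow base lies in the left nest, level with the board in the side view. The coral base is at (320,222), centred between the fingers.

Emit:
apply_moves(motion="-0.003 -0.001 0 0;0 0 0.03 0;0 0 0.02 0;0 0 0.0085 0;0 0 0 0;0 0 0 0")

```text
time: 11.8
tool_pos: [462.0, -84.3, 24.0]
tcp_rot: [3.14, 0.001, 1.714]
contact_force: [0.6, 0.8, 0.5]
grip_width: 75.8
finger_force: 0.0
```

Emit:
apply_moves(motion="0 0 0 0;0 0 0 0;0 0.01 0 0;0 0.01 0 0;0 0.015 0 0;0 0.015 0 0;0 0.01 0 0;0 0.005 0 0", fingers=0.43)

```text
time: 12.8
tool_pos: [526.3, -74.6, 23.1]
tcp_rot: [3.142, 0.0, 1.714]
contact_force: [0.2, -0.1, 0.4]
grip_width: 65.5
finger_force: 0.1
```

Emit:
apply_moves(motion="0 0 0 0;0 0 0 0")

```text
time: 13.05
tool_pos: [525.3, -74.8, 23.1]
tcp_rot: [-3.141, -0.0, 1.714]
contact_force: [-0.6, 0.1, 0.5]
grip_width: 65.8
finger_force: 0.0
```

```bash
cat > fit.py <<'E'
from plant import bot
from h import *
from scipy.optimize import least_squares
look(bot,"base_coral","pics/w6.png")
o=bot.get_obs();c=bot.capture("wrist")
Rm=R.from_euler("xyz",o["tcp_rot"]).as_matrix()
def tool(uv,z):
    w=ray(c,uv,z,o);return ((np.c_[w,np.full(len(w),z)]-o["tool_pos"])@Rm)[:,:2]
def fit(q,z,r,vm):
    p=tool(q[q[:,1]<vm],z);f=least_squares(lambda x:np.hypot(*(p-x).T)-r,p.mean(0)-[20,0],loss="soft_l1");return f.x.round(1),np.abs(f.fun).mean().round(2)
for k,z,r in(("coral",28,30),("dark",20,31.5)):
    for q in blobs(c,k,300):
        if 100<q[:,1].mean()<280: print(k,q.min(0),q.max(0),fit(q,z,r,238),tool([q[q[:,1].argmin()]],z).round(1))
E
python3 fit.py
```

```text
13.05 [525.3 -74.8  23.1] [-3.141 -0.     1.714] 65.8 [-0.6  0.1  0.5]
0.62 [318.7, 245.2] ((522.1629028320312, -73.49908447265625), 29.895614624023438) ((521.6483154296875, -67.27070617675781), (43.56549835205078, 61.62005615234375), 99.1585464477539)
dark [481.0192926  227.84565916] ((597.634521484375, -58.551551818847656), 29.606958389282227)
coral [256 195] [382 280] (array([ 0.7, -2.8]), np.float64(0.45)) [[31.6 -2.7]]
dark [417 190] [559 265] (array([ 0. , 73.9]), np.float64(0.51)) [[31.8 70. ]]
```

View pics/w6.png

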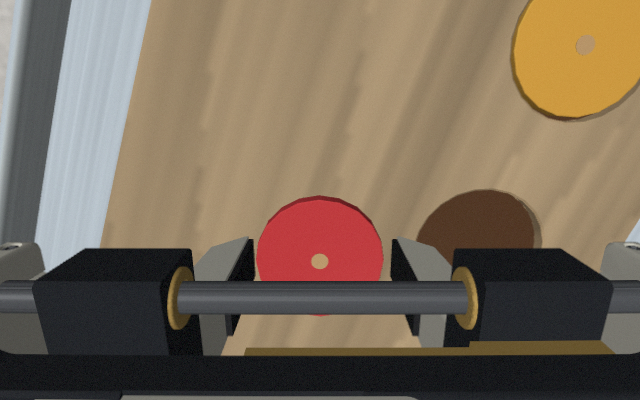

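The coral base is between the pads at (319,260), with the nest ahead at about (480,250).

Emit:
apply_moves(motion="0 0.006 0.001 0;-0.0002 0.01 0 0;-0.0002 0.01 0 0;-0.0002 0.01 0 0;-0.0002 0.01 0 0;-0.0001 0.01 0 0;0 0.007 0 0;0 0 0 0")

```text
time: 14.2
tool_pos: [588.6, -66.6, 22.1]
tcp_rot: [3.141, 0.0, 1.714]
contact_force: [-0.1, 0.2, -0.5]
grip_width: 65.6
finger_force: 0.0
```

Emit:
apply_moves(motion="0 0.004 0 0;0 0.004 0 0;0 0.003 0 0;0 0.003 0 0;0 0 0 0;0 0 0 0;0 0 0 0;0 0 0 0")

```text
time: 15.2
tool_pos: [602.0, -64.7, 22.2]
tcp_rot: [-3.142, 0.0, 1.714]
contact_force: [-0.2, 0.6, 0.2]
grip_width: 65.3
finger_force: 0.0
```

```bash
sed -i 's/w6/w7/' fit.py; python3 fit.py
```

```text
15.2 [602.  -64.7  22.2] [-3.142  0.     1.714] 65.3 [-0.2  0.6  0.2]
0.91 [318.4, 240.9] ((598.0367431640625, -59.31117630004883), 28.727848052978516) ((597.634521484375, -55.42454528808594), (46.660701751708984, 58.41321563720703), 98.9244155883789)
dark [327.15       209.80294118] ((598.7971801757812, -59.789546966552734), 29.9448299407959)
coral [257 190] [379 280] (array([ 3.3, -3.5]), np.float64(0.83)) [[34.1 -5.7]]
dark [258 189] [382 259] (array([ 0.7, -2.9]), np.float64(0.66)) [[32.5 -7.4]]
```

View pics/w7.png

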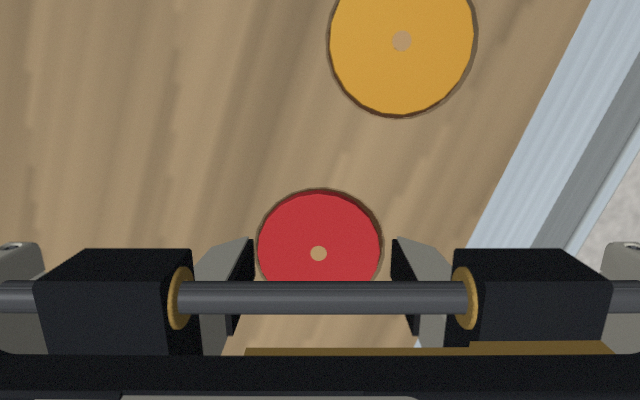

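Emit:
apply_moves(motion="0 0 -0.04 0;0 0 -0.04 0;0 0 -0.04 0;-0.03 0 0 0;0 0 0 0;0 0 0 0")

```text
time: 16.1
tool_pos: [605.9, -94.0, 141.7]
tcp_rot: [-3.14, -0.001, 1.713]
contact_force: [0.8, 0.1, -0.4]
grip_width: 65.7
finger_force: 0.0
```

Run:
```python
from plant import bot
from h import *
o=bot.get_obs();c=bot.capture("wrist");T=wfc(c,o)
K=np.array([[c["fx"],0,c["cx"]],[0,c["fy"],c["cy"]],[0,0,1]])
def pts(m):
    v,u=np.nonzero(m&(c["range_z"]>0));z=c["range_z"][v,u]
    p=cv2.undistortPoints(np.c_[u,v].astype(float).reshape(-1,1,2),K,np.array(c["D"],float)).reshape(-1,2)
    return (np.c_[p,np.ones(len(p))]*z[:,None])@T[:3,:3].T+T[:3,3]
def plane(P):
    A=np.c_[P[:,:2]-P[:,:2].mean(0),np.ones(len(P))];x=np.linalg.lstsq(A,P[:,2],rcond=None)[0];return x,P[:,:2].mean(0)
for t in["base_yellow","base_coral"]:
    r=bot.cut_out(c,t)[0];m=r["pixels"].astype(np.uint8)
    di=cv2.erode(m,np.ones((7,7)));k=cv2.getStructuringElement(2,(19,19));k2=cv2.getStructuringElement(2,(45,45))
    ring=(cv2.dilate(m,k2)>0)&(cv2.dilate(m,k)==0);ring[240:]=False
    d,cen=plane(pts(di>0));P=pts(ring);b=np.median(P[:,2])
    q=max(cv2.findContours(m,0,cv2.CHAIN_APPROX_NONE)[0],key=len).reshape(-1,2)
    print(t,r["p"],r["point"],"disc z",d[2].round(2),"slope",d[:2].round(3),"board z",b.round(2),cv2.fitEllipse(ray(c,q,20,o).astype(np.float32)))
s=bot.capture("side");cv2.imwrite("pics/w8.png",np.hstack([c["img"][:,120:520],cv2.resize(s["img"][130:330,280:480],(400,400),interpolation=cv2.INTER_CUBIC)]))
```

```text
base_yellow 0.77 [367.4, 29.8] disc z 19.79 slope [-0.002  0.001] board z 19.73 ((619.815673828125, 28.749820709228516), (45.289066314697266, 61.59952163696289), 98.85690307617188)Traceback (most recent call last):
  File "<stdin>", line 12, in <module>
IndexError: list index out of range
```

Run:
```python
from plant import bot
from h import *
o=bot.get_obs();c=bot.capture("wrist");T=wfc(c,o)
K=np.array([[c["fx"],0,c["cx"]],[0,c["fy"],c["cy"]],[0,0,1]])
v,u=np.mgrid[0:245,0:640];z=c["range_z"][:245]
p=cv2.undistortPoints(np.c_[u.ravel(),v.ravel()].astype(float).reshape(-1,1,2),K,np.array(c["D"],float)).reshape(-1,2)
P=((np.c_[p,np.ones(len(p))]*z.reshape(-1,1))@T[:3,:3].T+T[:3,3]).reshape(245,640,3)
for q in blobs(c,"coral",200):
    m=cv2.drawContours(np.zeros((400,640),np.uint8),[q.reshape(-1,1,2)],-1,1,-1)
    d=(cv2.erode(m,np.ones((7,7)))[:245]>0)&(z>0);ring=(cv2.dilate(m,np.ones((45,45)))>0)&(cv2.dilate(m,np.ones((19,19)))==0);ring=ring[:245]&(z>0)
    X=P[d]
    if len(X)<50: continue
    A=np.c_[X[:,:2]-X[:,:2].mean(0),np.ones(len(X))]
    print(q.min(0),q.max(0),"disc",np.linalg.lstsq(A,X[:,2],rcond=None)[0].round(3),"board",np.median(P[ring][:,2]),cv2.fitEllipse(ray(c,q,20,o).astype(np.float32)))
s=bot.capture("side");cv2.imwrite("pics/w8.png",np.hstack([c["img"][:,120:520],cv2.resize(s["img"][130:330,280:480],(400,400),interpolation=cv2.INTER_CUBIC)]))
```

```text
[253 228] [316 280] disc [ 0.078 -0.397 25.51 ] board 19.806407434165408 ((578.2517700195312, -156.44383239746094), (51.89558029174805, 53.51420974731445), 95.70301818847656)
[282 115] [358 190] disc [-2.0000e-03 -0.0000e+00  1.9746e+01] board 19.733128204635847 ((598.5110473632812, -64.29906463623047), (58.59141159057617, 58.76774597167969), 61.23917007446289)
```

View pics/w8.png

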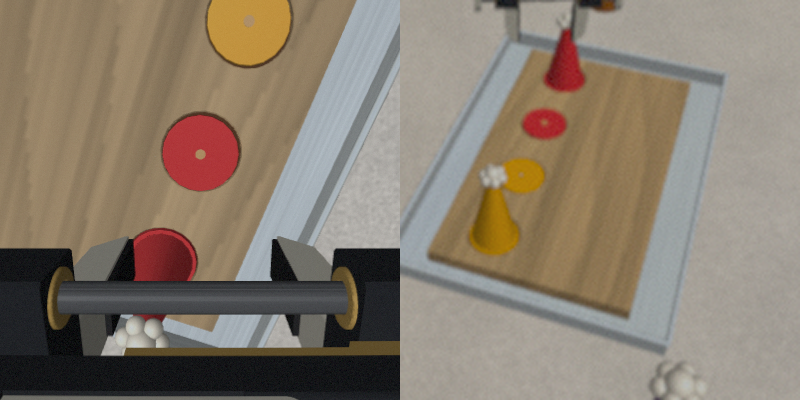

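Both bases lie flat and level with the board: 19.75 and 19.79 mm, against 19.73 mm for the board. The cones are still upright and the gripper is clear of everything, so I'm handing in.

```bash
python3 -c "
from plant import bot
print(bot.close_job())"
```

```text
the job is handed in; nothing more can be done
None
```

I slid both bases into the nests beside their matching cones and handed the job in at about 16 s; my last check showed both flat and level with the board and the cones upright, but the hand-in returned no verdict.

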